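# Bin the used vial in the touch-latch sharps box

## Robot

A 6-joint arm with a two-finger parallel gripper is mounted at the origin on the work surface. World frame = base frame: x ahead of the robot, y to its left, z up, the work surface at z = 0. Lengths are in mm, angles in rad, forces in N, time in s.
With the tool pointing down it reaches from about 425 to 1125 mm from the base axis. Payload 14.9 kg.
Tool frame: the origin (TCP) lies at the centre of the arm's flange, where the gripper is bolted on; the fingertips stand 191 mm ahead of it and the grasp point (between the pads) lies 172 mm ahead of it; z points along the fingers, y is the direction in which the jaws open and shut (so a half turn about z gives the same grasp; the last joint's range is limited). The gripper opens to 91 mm and grips with 3 to 60 N. Pads are 32 mm wide; open, the fingers measure 118 mm over their backs; the gripper's body (76 mm by 178 mm) begins 60 mm behind the grasp point.
Start: joints at [-1.297, 0.379, 1.734, -0, 1.028, -0.033], TCP at [211.403, -667.33, 404.732] pointing down, gripper open.
Joint ranges: [-2.77, 2.77], [-0.74, 2.19], [0, 2.66], [-1.06, 4.2], [0.31, 2.87], [-3.08, 3.08]. Speed limits (rad/s): [1.89, 1.89, 2.39, 3.14, 3.14, 3.14].

## Interface

Orientations are given as a unit quaternion [x, y, z, w].
In Python, from workcell import manip gives the robot as it stands. The module is installed in compiled form; this text tells all that it offers.
- The arm moves only by the tool arm_command, never from a script. Its arguments are lists of equal length, an entry for each row: "angular": the turn, a rotation vector about the world's x, y, z in degrees, a list of three; "travel": the shift along the world's x, y, z in m, a list of three; "fingers": the closure in counts, from 0 (fully open) to 255 (shut). In form: {"angular": [[ax, ay, az], ...], "travel": [[tx, ty, tz], ...], "fingers": [fingers, ...]}. A call has exactly 8 rows; each row is the pose to reach, as a shift and turn from the pose measured when the call began; what a row does not reach only later rows make up. A row lasts 1/12 s, in which the tool goes at most 41.7 mm and 7.16 degrees, less where a joint would pass 70% of its speed; a pose out of reach is approached as far as the arm can. A call with a gripper value outside its range is refused whole. The fingers move at their own pace and stop on an object; the grip force is fixed at half the most. Time passes only in rows, so rows that repeat a pose let the fingers close, or fill a call up. It gives the time, the measured TCP pose, the force and the opening at its end, in the units of the state.
- manip.read_state(): the state, without advancing time (a new reading comes with each control period).
- manip.get_image(name): name is "side" or "top"; returns the picture (400x640x3 uint8, red, green, blue); there is no depth.
- manip.camera_params(name): a dict with "mtx" (3x3 intrinsics, pixels), "xyz" and "orientation" of the camera in the world. Camera axes: x right, y up, looking along -z (the intrinsics and any distortion apply to the point x, -y, -z); pixel columns grow to the right and rows downward; lengths in mm; the calibration is good to about 2 mm. A picture is of the moment at which its call begins. camera_params takes no time and is no camera call.
- manip.job_done(): hands the job in, once; it reports no verdict.
The state is a dict: "time_s": time; "q": joint angles; "dq": joint speeds; "tau": joint torques, N m; "position": TCP position; "tcp_rot": TCP orientation; "contact_force": force on the tool from outside, world axes, zero at the start; "moment": the same for the moment, N m; "finger_gap": finger opening in mm.
Only numpy, scipy, OpenCV 4.12 (cv2) and the standard library are available. Lean on these libraries where they do the work, as an engineer would, in place of code of your own. Each camera call takes 0.05 s, during which the arm holds its last target.

## Task

Throw the used vial, the one whose flip-off cap is gone, into the sharps box: press the front of the lid until its push-push catch lets go and the lid springs up, drop the vial in, then bring the lid down again and press it until the catch takes hold. Make sure that the lid has stayed shut when you let go. Press slowly and only until you feel the stop, without forcing the box, and leave the two capped vials standing where they are and the spray bottle upright in its place.

Things in the scene. Friction and masses are not known exactly. Their poses are not given: they have to be found in the camera images.
- sharps_box: sharps box, fixed: a yellow open-topped tub 170 (x) x 190 (y) x 140 (z) mm outside, walls and floor 3 mm, with a white hinged lid. Origin: centre of its underside; z up, -x is its front, where the catch is; the lid's hinge lies along y at its rear (+x). Mouth 164 x 184 mm at z = 140; the catch block and its pin reach 25 mm in from the middle of the front wall just below it
- lid_hinge (a point): middle of the lid's hinge axis, at (80, 0, 155) mm in the box's frame; the axis is the box's y
- lid (a joint): opening angle of the lid, rad, positive upward: 1.40 = open against its stop, between 0.00 and 0.06 and at rest by itself = caught shut. A spring always pushes the lid up (about 4 N at the front edge; the damped swing takes about 1 s); only the catch or a hand keeps it down, nothing holds it in between
- lid_edge (a point): middle of the lid's front edge; moves with the lid. The lid is a flat plate, 176 mm from the hinge axis to this edge, 206 mm wide, 7 mm thick, with a 15 mm skirt below its rim; its underside lies level with the hinge axis, its top face 7 mm above it. A tongue 47 mm long hangs from its underside, 146 mm from the hinge axis
- catch_place (a point): where the catch sits inside the front wall (box frame -66, 0, 134 mm). Push-push: press a caught lid down to the firm stop and let go, and it is freed and swings up; bring an open lid down to the firm stop and let go, and it rises a little and stays caught. A press that ends over 1 mm short of the stop does nothing. Every full press changes over: one too many opens a shut lid
- press_pad (a point): centre of the ribbed finger pad (36 x 70 mm) on top of the lid, 30 mm behind its front edge, 146 mm from the hinge axis; moves with the lid. Caught height and stop were set by hand and lie up to 7 mm higher from box to box. The stop must be felt: the push, 4 to 5 N against the spring, rises steeply there. Come onto it at 20 mm/s, halt at 10 to 12 N; the catch breaks above 45 N
- used_vial: the used glass vial, standing in the tray: 24 mm diameter glass body 31 mm high, shoulder, then a flat 20 mm diameter metal crimp ring with a small dark rubber spot in the middle; no cap. 45.5 mm high, about 26 g. Origin: centre of its underside, z up
- new_vial_a: unused vial, the same glass and crimp ring but with a 23 mm wide grey flip-off cap like a thick button on top, 51 mm high in all. Origin: centre of its underside
- new_vial_b: second unused vial, like new_vial_a
- tray: shallow tray of grey-brown moulded pulp, fixed: 130 (x) x 240 (y) mm, wall 14 mm high and 3 mm thick, floor 3 mm thick; the three vials stand in it in a row along its y, 60 mm or more apart. Origin: centre of its underside
- spray: disinfectant bottle, white with a red cap, 54 mm diameter, 170 mm high, standing loose. Origin: centre of its underside

How it is judged (in metres and radians):
On the way, in this order (a step that is already met when the one before it is completed fails the run):
1. the catch lets go and the lid springs open (value of joint lid above 1 rad), for 0.2 s.
2. the used vial lies in the box, the lid still open (z of used_vial in the frame of sharps_box between -0.005 and 0.06 m and x of used_vial in the frame of sharps_box between -0.083 and 0.083 m and y of used_vial in the frame of sharps_box between -0.093 and 0.093 m and value of joint lid above 0.8 rad), for 0.2 s.
At the end, for the whole second after the job is handed in: Lid caught shut (below 0.07 rad, at rest); used vial at the bottom inside the box (origin within the walls, under 60 mm above the box's underside); both capped vials upright (0.2 rad) within 30 mm of their starts; spray bottle upright (0.2 rad) within 50 mm of its start (value of joint lid below 0.07 rad and velocity of joint lid between -0.05 and 0.05 rad/s and z of used_vial in the frame of sharps_box between -0.005 and 0.06 m and x of used_vial in the frame of sharps_box between -0.083 and 0.083 m and y of used_vial in the frame of sharps_box between -0.093 and 0.093 m and distance of each of new_vial_a, new_vial_b from where it was at the start of the episode below 0.03 m and angle between each of new_vial_a, new_vial_b, spray's own z axis and vertical below 0.2 rad and distance of spray from where it was at the start of the episode below 0.05 m); the robot touches nothing.
It fails at once if a capped vial is knocked over or shoved away (tilted over 0.5 rad or moved over 40 mm) (distance of any of new_vial_a, new_vial_b from where it was at the start of the episode above 0.04 m or angle between any of new_vial_a, new_vial_b's own z axis and vertical above 0.5 rad).
It fails at once if the spray bottle is knocked over (tilted over 0.5 rad) (angle between spray's own z axis and vertical above 0.5 rad).
It fails at once if the box or its lid is forced or hammered (over 45 N) (contact force between sharps_box and the fingers above 45 N or contact force between sharps_box and the arm above 45 N).
It also fails if it takes over 64 s, if anything falls off the work surface, if the arm or the gripper's body presses on something with over 40 N, if the wrist force passes 120 N, or if a joint passes its speed limit or range.

## Working session

There is one attempt and no reset: what is moved stays moved. The work goes in short steps, Python scripts to look and compute and a tool call to move; the robot and the scene stay as the last step left them, time stands still between calls to the robot, and variables do not carry over. Pictures are saved under pics/ and viewed, and the job is handed in when it is done.

Besides the shell and the picture viewer there is one more tool, called after "Request:" as name(argument=value, ...) on one line, values as JSON. arm_command: Moves the arm, as the interface text tells. Its arguments: {"type":"object","properties":{"angular":{"type":"array","items":{"type":"array","items":{"type":"number"}}},"travel":{"type":"array","items":{"type":"array","items":{"type":"number"}}},"fingers":{"type":"array","items":{"type":"number"}}},"required":["angular","travel","fingers"]}

```bash
mkdir -p pics; python3 - <<'E'
from workcell import manip
import cv2
for n in("side","top"):
    cv2.imwrite(f"pics/{n}0.png",manip.get_image(n)[:,:,::-1]); print(n,manip.camera_params(n))
s=manip.read_state();print({k:s[k] for k in("time_s","position","tcp_rot","contact_force","finger_gap")})
E
```

```text
side {'mtx': array([[363.87814361,   0.        , 325.52625161],
       [  0.        , 363.87814361, 194.75900648],
       [  0.        ,   0.        ,   1.        ]]), 'xyz': array([324.92786021, 795.13052907, 691.39713079]), 'orientation': array([-0.07957252,  0.44744565,  0.87896767, -0.14448682])}
top {'mtx': array([[375.78734978,   0.        , 322.9287844 ],
       [  0.        , 375.78734978, 194.50262745],
       [  0.        ,   0.        ,   1.        ]]), 'xyz': array([ 502.73737628,   -2.83718543, 1058.4285672 ]), 'orientation': array([ 0.04646657, -0.03396926, -0.69594051,  0.7157889 ])}
{'time_s': 0.1, 'position': array([ 211.34809282, -667.15069595,  404.16269579]), 'tcp_rot': array([ 9.88257204e-01,  1.52798851e-01, -6.48702502e-05, -4.53026596e-04]), 'contact_force': array([ 0.4872828 , -1.05490009,  0.79405186]), 'finger_gap': 91.30714496708917}
```

View pics/side0.png

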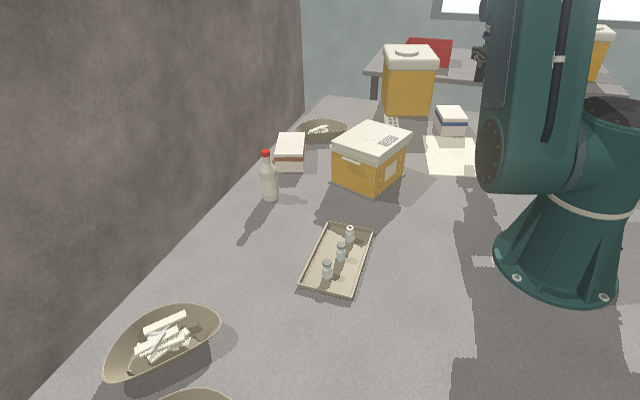

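View pics/top0.png

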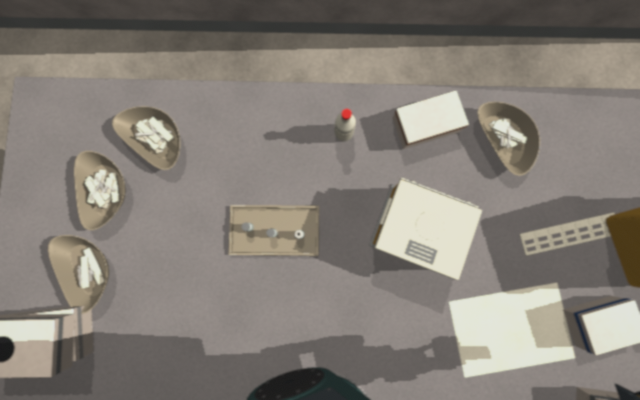

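```bash
cat > h.py <<'E'
from workcell import manip
import numpy as np, cv2
from scipy.spatial.transform import Rotation as R
def ray(n,px):
    p=manip.camera_params(n);u=cv2.undistortPoints(np.array([[px]],float),p["mtx"],None)[0,0]
    d=R.from_quat(p["orientation"]).apply([u[0],-u[1],-1]);return np.array(p["xyz"]),d
def plane(n,px,z):
    c,d=ray(n,px);return c+d*(z-c[2])/d[2]
def tri(ps,pt):
    a,b=ray("side",ps);c,d=ray("top",pt)
    b/=np.linalg.norm(b);d/=np.linalg.norm(d)
    s=np.linalg.lstsq(np.stack([b,-d],1),c-a,rcond=None)[0]
    p,q=a+b*s[0],c+d*s[1];return (p+q)/2,np.linalg.norm(p-q)
def proj(n,P):
    p=manip.camera_params(n);v=R.from_quat(p["orientation"]).inv().apply(np.atleast_2d(P)-p["xyz"])
    v=v*[1,-1,-1];w=v@p["mtx"].T;return w[:,:2]/w[:,2:]
E
python3 - <<'E'
import cv2
t=cv2.imread("pics/top0.png");s=cv2.imread("pics/side0.png")
cv2.imwrite("pics/ct.png",cv2.resize(t[190:270,220:330],None,fx=7,fy=7,interpolation=cv2.INTER_CUBIC))
cv2.imwrite("pics/cb.png",cv2.resize(t[170:290,365:495],None,fx=5,fy=5,interpolation=cv2.INTER_CUBIC))
cv2.imwrite("pics/cs.png",cv2.resize(s[215:305,290:385],None,fx=6,fy=6,interpolation=cv2.INTER_CUBIC))
cv2.imwrite("pics/csb.png",cv2.resize(s[110:200,320:420],None,fx=6,fy=6,interpolation=cv2.INTER_CUBIC))
E
```

```text
(no output)
```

View pics/ct.png

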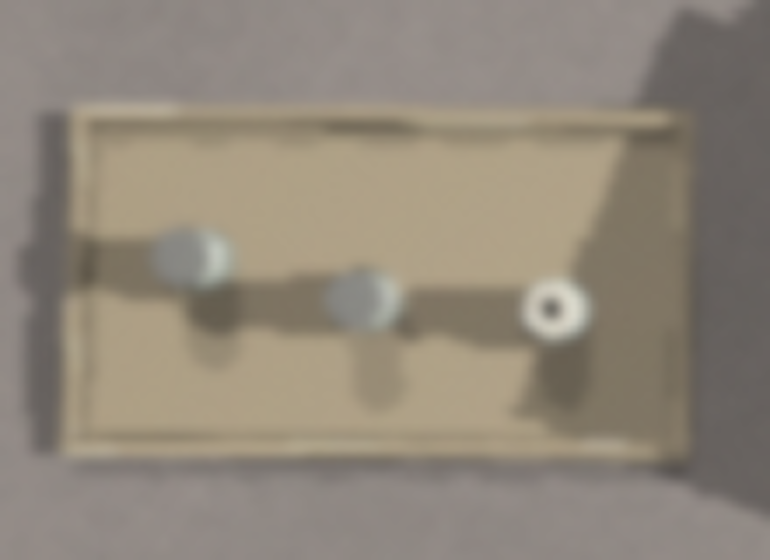

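View pics/cb.png

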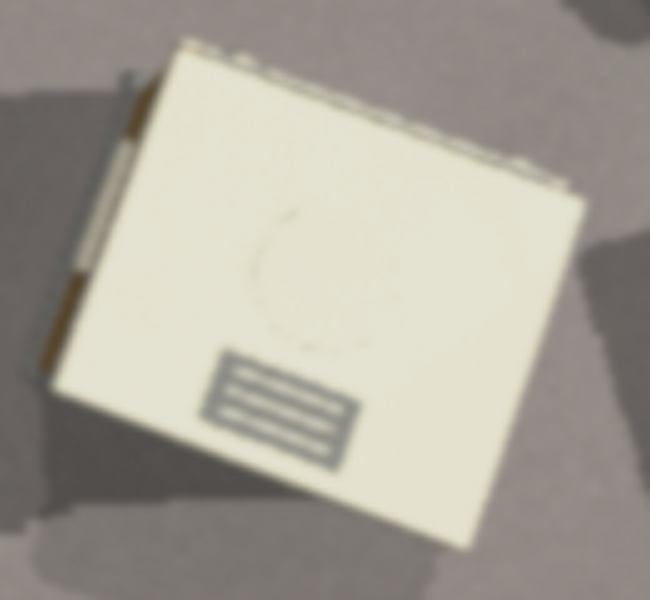

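View pics/cs.png

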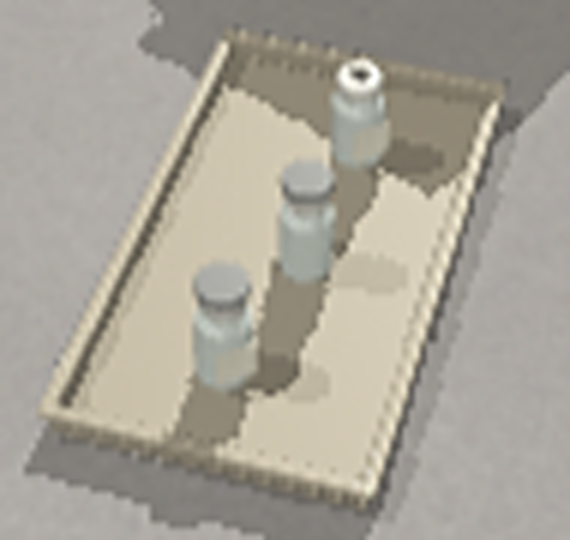

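View pics/csb.png

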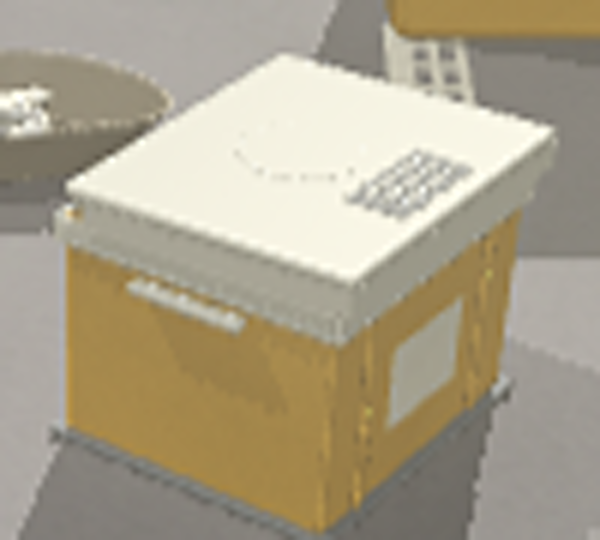

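```bash
python3 - <<'E'
from h import *
T=lambda x,y,o,k:((x+.5)/k-.5+o[0],(y+.5)/k-.5+o[1])
np.set_printoptions(precision=1,suppress=True)
print("pad",tri(T(410,184,(320,110),6),T(280,410,(365,170),5)))
v=T(553,309,(220,190),7);print("vial",tri(T(360,74,(290,215),6),v),plane("top",v,48.5),plane("side",T(360,74,(290,215),6),48.5))
for p in[(188,258),(360,298)]: print("cap",plane("top",T(*p,(220,190),7),54))
for p in[(70,107),(690,112),(690,455),(65,455)]: print("tray",plane("top",T(*p,(220,190),7),14))
for p in[(222,350),(359,402),(337,470),(199,418)]:print("padc",plane("top",T(*p,(365,170),5),164))
cs=[plane("top",T(*p,(365,170),5),162) for p in[(183,45),(586,203),(468,548),(52,385)]]
print(np.array(cs),[np.linalg.norm(cs[i]-cs[i-1]) for i in range(4)])
for a,b in((3,2),(0,1)):
    d=cs[b]-cs[a];print(np.degrees(np.arctan2(d[1],d[0])))
for i,j in((3,0),(2,1)):
    d=cs[j]-cs[i];print(np.degrees(np.arctan2(d[1],d[0])))
for p,q in[((70,190),(183,45)),((555,130),(468,548)),((357,283),(52,385)),((283,55),(586,203))]:
    print("corner",tri(T(*p,(320,110),6),T(*q,(365,170),5)))
for p in[(345,110),(347,112)]:print("spray",plane("top",p,170))
print("spraytri",tri((266,152),(346.5,112)))
E
```

```text
pad (array([ 476. , -217.8,  166.9]), np.float64(0.5988711773672878))
vial (array([510.5,  78.7,  49.6]), np.float64(0.14441959686188563)) [510.6  78.8  48.5] [510.7  77.5  48.5]
cap [525.9 218.6  54. ]
cap [512.6 152.1  54. ]
tray [585.6 277.9  14. ]
tray [590.4  29.8  14. ]
tray [455.4  25.7  14. ]
tray [448.1 272.   14. ]
padc [ 503.4 -191.3  164. ]
padc [ 481.1 -255.3  164. ]
padc [ 449.3 -244.9  164. ]
padc [ 471.4 -180.6  164. ]
[[ 648.6 -172.6  162. ]
 [ 577.8 -363.6  162. ]
 [ 415.2 -306.   162. ]
 [ 484.7 -111.9  162. ]] [np.float64(174.76735832857025), np.float64(203.76064679019936), np.float64(172.45382669387882), np.float64(206.24802884097784)]
-109.69425721246715
-110.3421410661058
-20.322465994515603
-19.500148771140744
corner (array([ 647.2, -173.7,  158.3]), np.float64(3.979387302133876))
corner (array([ 414.9, -304.9,  165.9]), np.float64(1.3730231656629188))
corner (array([ 482.6, -111.9,  165.6]), np.float64(4.360261614518107))
corner (array([ 577.9, -363.6,  161.9]), np.float64(0.21211938057611873))
spray [813.  -33.5 170. ]
spray [808.1 -38.4 170. ]
spraytri (array([806.6, -38.4, 165.2]), np.float64(6.129209906805617))
```

Request:
arm_command(angular=[[0, 0, -4.7], [0, 0, -9.4], [0, 0, -14.1], [0, 0, -18.8], [0, 0, -23.5], [0, 0, -28.2], [0, 0, -32.9], [0, 0, -37.6]], travel=[[0.02, 0.034, 0], [0.04, 0.068, 0], [0.06, 0.102, 0], [0.08, 0.136, 0], [0.1, 0.17, 0], [0.12, 0.204, 0], [0.14, 0.238, 0], [0.16, 0.272, 0]], fingers=[255, 255, 255, 255, 255, 255, 255, 255])

```text
time_s: 0.77
position: [371.8, -393.3, 404.0]
tcp_rot: [0.984, -0.176, 0.0, -0.001]
contact_force: [0.7, -0.2, 0.6]
finger_gap: 40.6
```

Request:
arm_command(angular=[[0, 0, 0], [0, 0, 0], [0, 0, 0], [0, 0, 0], [0, 0, 0], [0, 0, 0], [0, 0, 0], [0, 0, 0]], travel=[[0.018, 0.03, 0], [0.036, 0.06, 0], [0.054, 0.09, 0], [0.072, 0.12, 0], [0.09, 0.15, -0.005], [0.104, 0.175, -0.015], [0.104, 0.175, -0.025], [0.104, 0.175, -0.03]], fingers=[255, 255, 255, 255, 255, 255, 255, 255])

```text
time_s: 1.43
position: [475.9, -217.1, 372.8]
tcp_rot: [0.985, -0.175, -0.001, -0.001]
contact_force: [-0.5, -0.3, -0.2]
finger_gap: 0.3
```

Request:
arm_command(angular=[[0, 0, 0], [0, 0, 0], [0, 0, 0], [0, 0, 0], [0, 0, 0], [0, 0, 0], [0, 0, 0], [0, 0, 0]], travel=[[0, 0, -0.002], [0, 0, -0.004], [0, 0, -0.006], [0, 0, -0.008], [0, 0, -0.0095], [0, 0, -0.011], [0, 0, -0.011], [0, 0, -0.011]], fingers=[255, 255, 255, 255, 255, 255, 255, 255])

```text
time_s: 2.1
position: [475.9, -217.2, 361.8]
tcp_rot: [0.985, -0.175, -0.001, -0.001]
contact_force: [0.2, -0.9, -1.1]
finger_gap: 0.4
```

```bash
python3 - <<'E'
from h import *
s=manip.get_image("side");cv2.imwrite("pics/s1.png",cv2.resize(s[60:200,300:460],None,fx=5,fy=4.2,interpolation=cv2.INTER_CUBIC)[:,:,::-1])
E
```

```text
(no output)
```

View pics/s1.png

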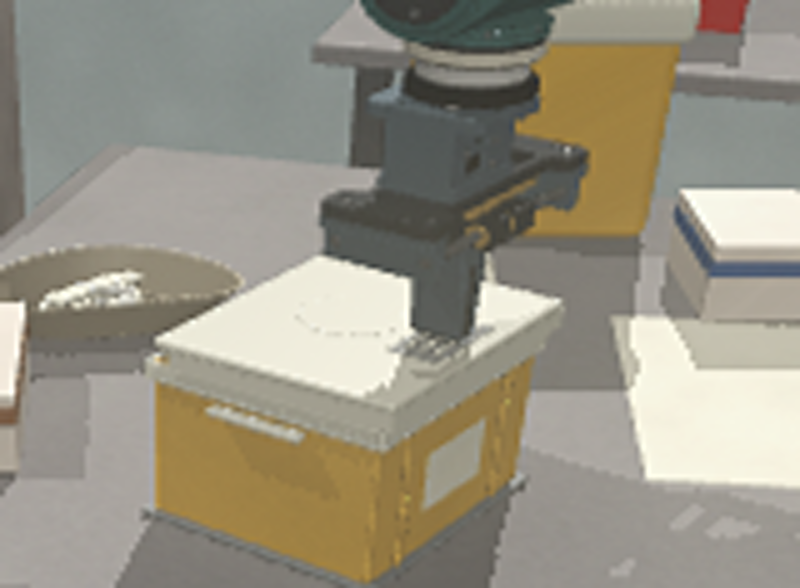

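The closed fingers stand just above the ribbed pad (about column 440, row 345 of the crop), not yet touching.

Request:
arm_command(angular=[[0, 0, 0], [0, 0, 0], [0, 0, 0], [0, 0, 0], [0, 0, 0], [0, 0, 0], [0, 0, 0], [0, 0, 0]], travel=[[0, 0, -0.001], [0, 0, -0.002], [0, 0, -0.003], [0, 0, -0.004], [0, 0, -0.004], [0, 0, -0.004], [0, 0, -0.004], [0, 0, -0.004]], fingers=[255, 255, 255, 255, 255, 255, 255, 255])

```text
time_s: 2.82
position: [476.0, -217.2, 357.9]
tcp_rot: [0.985, -0.175, -0.001, -0.001]
contact_force: [0.1, -0.1, -0.4]
finger_gap: 0.7
```

Request:
arm_command(angular=[[0, 0, 0], [0, 0, 0], [0, 0, 0], [0, 0, 0], [0, 0, 0], [0, 0, 0], [0, 0, 0], [0, 0, 0]], travel=[[0, 0, -0.001], [0, 0, -0.002], [0, 0, -0.002], [0, 0, -0.002], [0, 0, -0.002], [0, 0, -0.002], [0, 0, -0.002], [0, 0, -0.002]], fingers=[255, 255, 255, 255, 255, 255, 255, 255])

```text
time_s: 3.48
position: [475.9, -217.2, 355.9]
tcp_rot: [0.985, -0.175, -0.001, -0.001]
contact_force: [-0.1, 0.3, 0.1]
finger_gap: 0.3
```

Request:
arm_command(angular=[[0, 0, 0], [0, 0, 0], [0, 0, 0], [0, 0, 0], [0, 0, 0], [0, 0, 0], [0, 0, 0], [0, 0, 0]], travel=[[0, 0, -0.001], [0, 0, -0.002], [0, 0, -0.002], [0, 0, -0.002], [0, 0, -0.002], [0, 0, -0.002], [0, 0, -0.002], [0, 0, -0.002]], fingers=[255, 255, 255, 255, 255, 255, 255, 255])

```text
time_s: 4.15
position: [475.9, -217.2, 353.9]
tcp_rot: [0.985, -0.175, -0.001, -0.001]
contact_force: [-0.9, -0.6, 4.0]
finger_gap: 0.6
```

Request:
arm_command(angular=[[0, 0, 0], [0, 0, 0], [0, 0, 0], [0, 0, 0], [0, 0, 0], [0, 0, 0], [0, 0, 0], [0, 0, 0]], travel=[[0, 0, -0.001], [0, 0, -0.0015], [0, 0, -0.0015], [0, 0, -0.0015], [0, 0, -0.0015], [0, 0, -0.0015], [0, 0, -0.0015], [0, 0, -0.0015]], fingers=[255, 255, 255, 255, 255, 255, 255, 255])

```text
time_s: 4.82
position: [475.9, -217.2, 352.4]
tcp_rot: [0.985, -0.175, -0.001, -0.001]
contact_force: [-2.8, 1.1, 3.6]
finger_gap: 0.3
```

Request:
arm_command(angular=[[0, 0, 0], [0, 0, 0], [0, 0, 0], [0, 0, 0], [0, 0, 0], [0, 0, 0], [0, 0, 0], [0, 0, 0]], travel=[[0, 0, -0.001], [0, 0, -0.0015], [0, 0, -0.0015], [0, 0, -0.0015], [0, 0, -0.0015], [0, 0, -0.0015], [0, 0, -0.0015], [0, 0, -0.0015]], fingers=[255, 255, 255, 255, 255, 255, 255, 255])

```text
time_s: 5.48
position: [475.9, -217.2, 351.0]
tcp_rot: [0.985, -0.175, -0.001, -0.001]
contact_force: [-3.3, 0.4, 3.3]
finger_gap: 0.6
```

Request:
arm_command(angular=[[0, 0, 0], [0, 0, 0], [0, 0, 0], [0, 0, 0], [0, 0, 0], [0, 0, 0], [0, 0, 0], [0, 0, 0]], travel=[[0, 0, -0.001], [0, 0, -0.001], [0, 0, -0.001], [0, 0, -0.001], [0, 0, -0.001], [0, 0, -0.001], [0, 0, -0.001], [0, 0, -0.001]], fingers=[255, 255, 255, 255, 255, 255, 255, 255])

```text
time_s: 6.15
position: [475.9, -217.2, 349.9]
tcp_rot: [0.985, -0.175, -0.001, -0.001]
contact_force: [-2.7, 1.9, 4.1]
finger_gap: 0.3
```

Request:
arm_command(angular=[[0, 0, 0], [0, 0, 0], [0, 0, 0], [0, 0, 0], [0, 0, 0], [0, 0, 0], [0, 0, 0], [0, 0, 0]], travel=[[0, 0, -0.001], [0, 0, -0.001], [0, 0, -0.001], [0, 0, -0.001], [0, 0, -0.001], [0, 0, -0.001], [0, 0, -0.001], [0, 0, -0.001]], fingers=[255, 255, 255, 255, 255, 255, 255, 255])

```text
time_s: 6.82
position: [475.9, -217.2, 349.0]
tcp_rot: [0.985, -0.175, -0.001, -0.001]
contact_force: [-3.4, 0.3, 4.7]
finger_gap: 0.4
```

Request:
arm_command(angular=[[0, 0, 0], [0, 0, 0], [0, 0, 0], [0, 0, 0], [0, 0, 0], [0, 0, 0], [0, 0, 0], [0, 0, 0]], travel=[[0, 0, -0.001], [0, 0, -0.001], [0, 0, -0.001], [0, 0, -0.001], [0, 0, -0.001], [0, 0, -0.001], [0, 0, -0.001], [0, 0, -0.001]], fingers=[255, 255, 255, 255, 255, 255, 255, 255])

```text
time_s: 7.48
position: [475.9, -217.2, 348.0]
tcp_rot: [0.985, -0.175, -0.001, -0.001]
contact_force: [-2.7, 0.9, 3.8]
finger_gap: 0.6
```

Request:
arm_command(angular=[[0, 0, 0], [0, 0, 0], [0, 0, 0], [0, 0, 0], [0, 0, 0], [0, 0, 0], [0, 0, 0], [0, 0, 0]], travel=[[0, 0, -0.001], [0, 0, -0.001], [0, 0, -0.001], [0, 0, -0.001], [0, 0, -0.001], [0, 0, -0.001], [0, 0, -0.001], [0, 0, -0.001]], fingers=[255, 255, 255, 255, 255, 255, 255, 255])

```text
time_s: 8.15
position: [475.9, -217.2, 347.0]
tcp_rot: [0.985, -0.175, -0.001, -0.001]
contact_force: [-1.6, 0.4, 3.0]
finger_gap: 0.6
```

```bash
python3 - <<'E'
from h import *
s=manip.get_image("side");cv2.imwrite("pics/s2.png",cv2.resize(s[60:200,300:460],None,fx=5,fy=4.2,interpolation=cv2.INTER_CUBIC)[:,:,::-1])
s=manip.read_state();print(s["position"],s["contact_force"],s["moment"])
E
```

```text
[ 475.90443568 -217.18376558  346.96862188] [-2.97477731  0.68949758  3.84914433] [0.20694158 0.4581432  0.00358657]
```

View pics/s2.png

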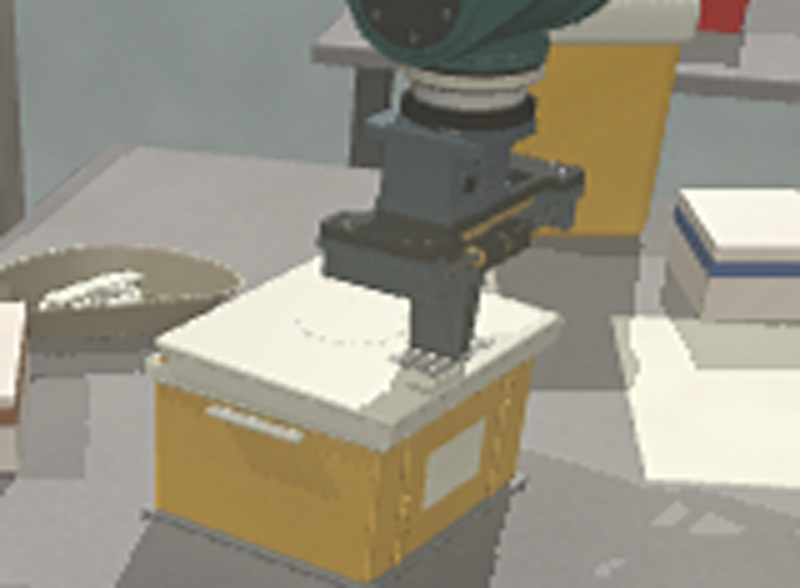

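The lid has tilted down with the fingers (front corner from row 405 to 423); the stop is not reached yet.

Request:
arm_command(angular=[[0, 0, 0], [0, 0, 0], [0, 0, 0], [0, 0, 0], [0, 0, 0], [0, 0, 0], [0, 0, 0], [0, 0, 0]], travel=[[0, 0, -0.001], [0, 0, -0.001], [0, 0, -0.001], [0, 0, -0.001], [0, 0, -0.001], [0, 0, -0.001], [0, 0, -0.001], [0, 0, -0.001]], fingers=[255, 255, 255, 255, 255, 255, 255, 255])

```text
time_s: 8.87
position: [475.9, -217.2, 346.0]
tcp_rot: [0.985, -0.175, -0.001, -0.001]
contact_force: [-1.9, 0.7, 4.7]
finger_gap: 0.8
```

Request:
arm_command(angular=[[0, 0, 0], [0, 0, 0], [0, 0, 0], [0, 0, 0], [0, 0, 0], [0, 0, 0], [0, 0, 0], [0, 0, 0]], travel=[[0, 0, -0.001], [0, 0, -0.001], [0, 0, -0.001], [0, 0, -0.001], [0, 0, -0.001], [0, 0, -0.001], [0, 0, -0.001], [0, 0, -0.001]], fingers=[255, 255, 255, 255, 255, 255, 255, 255])

```text
time_s: 9.53
position: [475.9, -217.2, 345.0]
tcp_rot: [0.985, -0.175, -0.001, -0.001]
contact_force: [-2.8, 1.0, 6.1]
finger_gap: 0.7
```

Request:
arm_command(angular=[[0, 0, 0], [0, 0, 0], [0, 0, 0], [0, 0, 0], [0, 0, 0], [0, 0, 0], [0, 0, 0], [0, 0, 0]], travel=[[0, 0, -0.0007], [0, 0, -0.0007], [0, 0, -0.0007], [0, 0, -0.0007], [0, 0, -0.0007], [0, 0, -0.0007], [0, 0, -0.0007], [0, 0, -0.0007]], fingers=[255, 255, 255, 255, 255, 255, 255, 255])

```text
time_s: 10.2
position: [476.0, -217.2, 344.6]
tcp_rot: [0.985, -0.175, -0.001, -0.001]
contact_force: [-6.0, 1.9, 10.3]
finger_gap: 0.7
```

Stop felt (10.3 N, TCP z 344.6). Now withdraw up and to the front.

Request:
arm_command(angular=[[0, 0, 0], [0, 0, 0], [0, 0, 0], [0, 0, 0], [0, 0, 0], [0, 0, 0], [0, 0, 0], [0, 0, 0]], travel=[[0, 0, 0.02], [-0.005, 0.005, 0.05], [-0.015, 0.025, 0.08], [-0.025, 0.055, 0.1], [-0.03, 0.09, 0.11], [-0.03, 0.125, 0.11], [-0.02, 0.16, 0.1], [-0.005, 0.2, 0.09]], fingers=[255, 220, 180, 140, 130, 130, 130, 130])

```text
time_s: 10.87
position: [469.6, -17.8, 435.6]
tcp_rot: [0.985, -0.175, 0.001, -0.001]
contact_force: [1.9, -0.2, 0.2]
finger_gap: 43.4
```

```bash
python3 - <<'E'
from h import *
s=manip.get_image("side");cv2.imwrite("pics/s3.png",s[:,:,::-1])
E
```

```text
(no output)
```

View pics/s3.png

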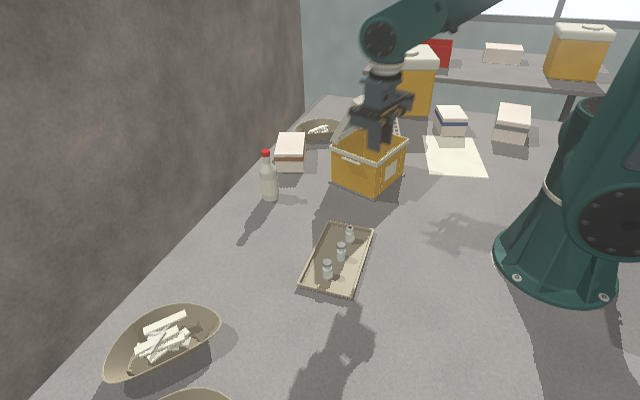

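The lid stands open at the rear and the mouth is free (around 370,150). Next the used vial.

Request:
arm_command(angular=[[0, 0, 0], [0, 0, 0], [0, 0, 0], [0, 0, 0], [0, 0, 0], [0, 0, 0], [0, 0, 0], [0, 0, 0]], travel=[[0.012, 0.03, -0.02], [0.024, 0.06, -0.045], [0.036, 0.088, -0.07], [0.041, 0.096, -0.095], [0.041, 0.096, -0.12], [0.041, 0.096, -0.14], [0.041, 0.096, -0.15], [0.041, 0.096, -0.15]], fingers=[130, 130, 130, 130, 130, 130, 130, 130])

```text
time_s: 11.58
position: [511.6, 82.8, 281.6]
tcp_rot: [0.985, -0.174, -0.002, -0.001]
contact_force: [-0.4, 0.9, 0.0]
finger_gap: 45.0
```

```bash
python3 - <<'E'
from h import *
a=manip.get_image("side");t=manip.get_image("top")
a=cv2.resize(a[180:310,280:400],(500,540),interpolation=cv2.INTER_CUBIC)
t=cv2.resize(t[170:270,250:350],(300,300),interpolation=cv2.INTER_CUBIC)
c=np.zeros((540,800,3),np.uint8);c[:,:500]=a;c[:300,500:]=t
cv2.imwrite("pics/s4.png",c[:,:,::-1])
s=manip.read_state();print(s["position"])
P=s["position"];print(proj("side",[P-[0,0,172],P-[0,0,191],[510.5,78.5,48.5]]))
E
```

```text
[512.57125999  82.80031212 284.15933673]
[[349.02899495 209.27536113]
 [348.82919582 215.02359323]
 [349.56722935 227.16787902]]
```

View pics/s4.png

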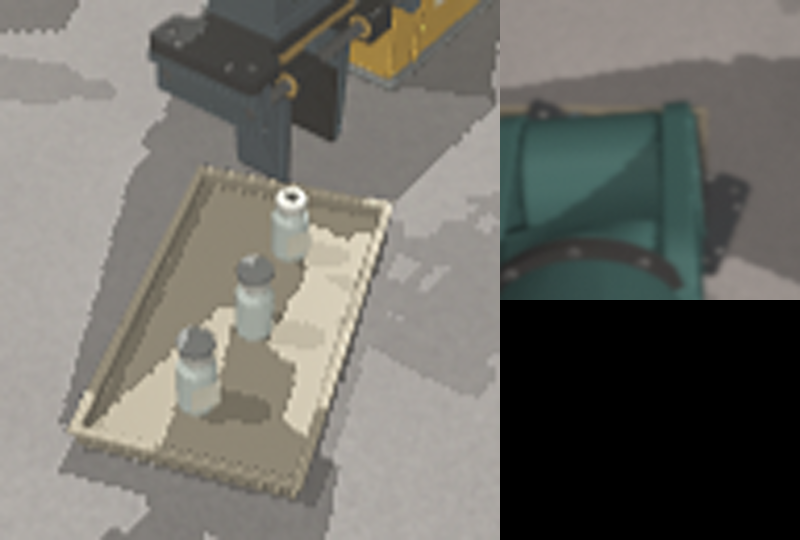

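The fingers hang open above the used vial (290,200 in the crop), and their tips agree with the projected ones; 2 and 4 mm of correction are left.

Request:
arm_command(angular=[[0, 0, 0], [0, 0, 0], [0, 0, 0], [0, 0, 0], [0, 0, 0], [0, 0, 0], [0, 0, 0], [0, 0, 0]], travel=[[-0.002, -0.004, -0.005], [-0.002, -0.004, -0.015], [-0.002, -0.004, -0.03], [-0.002, -0.004, -0.045], [-0.002, -0.004, -0.06], [-0.002, -0.004, -0.072], [-0.002, -0.004, -0.08], [-0.002, -0.004, -0.082]], fingers=[130, 130, 130, 130, 130, 130, 130, 130])

```text
time_s: 12.35
position: [510.2, 78.6, 201.0]
tcp_rot: [0.985, -0.174, -0.001, -0.001]
contact_force: [0.3, -0.4, -0.8]
finger_gap: 44.8
```

Request:
arm_command(angular=[[0, 0, 0], [0, 0, 0], [0, 0, 0], [0, 0, 0], [0, 0, 0], [0, 0, 0], [0, 0, 0], [0, 0, 0]], travel=[[0, 0, 0], [0, 0, 0], [0, 0, 0], [0, 0, 0], [0, 0, 0], [0, 0, 0], [0, 0, 0], [0, 0, 0]], fingers=[150, 170, 190, 210, 230, 240, 240, 240])

```text
time_s: 13.02
position: [510.6, 78.7, 201.6]
tcp_rot: [0.985, -0.174, -0.0, -0.001]
contact_force: [-1.5, 0.2, 7.1]
finger_gap: 23.5
```

```bash
python3 - <<'E'
from h import *
a=manip.get_image("side")
a=cv2.resize(a[180:310,280:400],(500,540),interpolation=cv2.INTER_CUBIC)
cv2.imwrite("pics/s5.png",a[:,:,::-1])
s=manip.read_state();print(s["position"],s["finger_gap"],s["contact_force"])
E
```

```text
[510.55615694  78.69383082 201.54334913] 23.072668989714057 [-1.66339963 -1.60599838  8.11296969]
```

View pics/s5.png

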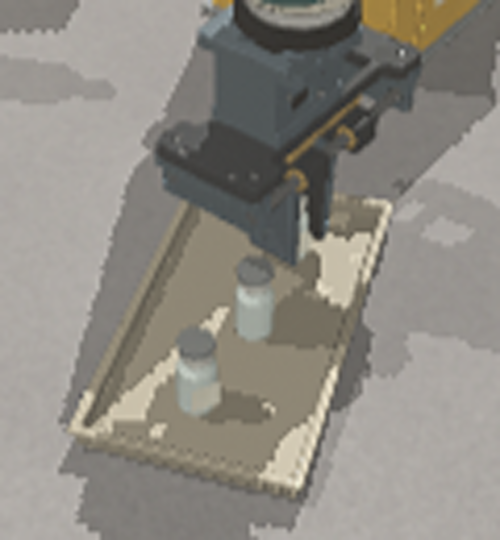

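Vial gripped (gap 23.5 mm), neighbours still standing. Lift and carry.

Request:
arm_command(angular=[[0, 0, 0], [0, 0, 0], [0, 0, 0], [0, 0, 0], [0, 0, 0], [0, 0, 0], [0, 0, 0], [0, 0, 0]], travel=[[0, 0, 0.01], [0, 0, 0.035], [0, 0, 0.065], [0, 0, 0.1], [0, -0.01, 0.13], [0, -0.03, 0.16], [0, -0.055, 0.185], [0, -0.085, 0.2]], fingers=[240, 240, 240, 240, 240, 240, 240, 240])

```text
time_s: 13.73
position: [510.5, -6.6, 405.3]
tcp_rot: [0.985, -0.174, 0.002, -0.002]
contact_force: [1.0, -0.6, -0.3]
finger_gap: 23.5
```

Request:
arm_command(angular=[[0, 0, 0], [0, 0, 0], [0, 0, 0], [0, 0, 0], [0, 0, 0], [0, 0, 0], [0, 0, 0], [0, 0, 0]], travel=[[0, -0.03, 0.002], [0, -0.06, 0.002], [0, -0.09, 0.002], [-0.002, -0.12, 0.002], [-0.004, -0.15, 0.002], [-0.006, -0.18, 0.002], [-0.006, -0.205, 0.002], [-0.006, -0.22, 0.002]], fingers=[240, 240, 240, 240, 240, 240, 240, 240])

```text
time_s: 14.4
position: [504.1, -228.7, 408.1]
tcp_rot: [0.985, -0.174, 0.002, -0.002]
contact_force: [0.2, 0.0, 1.5]
finger_gap: 23.2
```

```bash
python3 - <<'E'
from h import *
a=manip.get_image("side")
a=cv2.resize(a[20:220,280:460],(720,600),interpolation=cv2.INTER_CUBIC)
cv2.imwrite("pics/s6.png",a[:,:,::-1])
s=manip.read_state();print(s["position"],s["finger_gap"],s["contact_force"])
E
```

```text
[ 504.33380787 -229.68108988  408.10459292] 23.30945469336871 [-0.33732821 -0.35176832 -0.30154748]
```

View pics/s6.png

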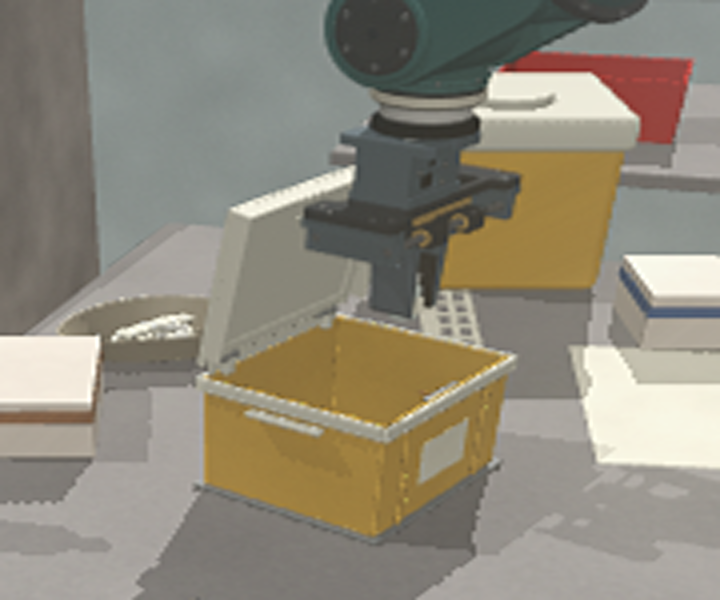

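The gripper with the vial hangs over the middle of the mouth, clear of the open lid.

Request:
arm_command(angular=[[0, 0, 0], [0, 0, 0], [0, 0, 0], [0, 0, 0], [0, 0, 0], [0, 0, 0], [0, 0, 0], [0, 0, 0]], travel=[[0, 0.002, -0.008], [0, 0.002, -0.02], [0, 0.002, -0.032], [0, 0.002, -0.044], [0, 0.002, -0.055], [0, 0.002, -0.063], [0, 0.002, -0.068], [0, 0.002, -0.07]], fingers=[240, 240, 240, 240, 240, 240, 240, 240])

```text
time_s: 15.12
position: [504.2, -227.4, 337.0]
tcp_rot: [0.985, -0.174, 0.001, -0.002]
contact_force: [1.3, -0.0, -0.4]
finger_gap: 23.2
```

Request:
arm_command(angular=[[0, 0, 0], [0, 0, 0], [0, 0, 0], [0, 0, 0], [0, 0, 0], [0, 0, 0], [0, 0, 0], [0, 0, 0]], travel=[[0, 0, 0], [0, 0, 0], [0, 0, 0], [0, 0, 0], [0, 0, 0], [0, 0, 0], [0, 0, 0], [0, 0, 0]], fingers=[130, 130, 130, 130, 130, 130, 130, 130])

```text
time_s: 15.78
position: [504.2, -227.4, 337.1]
tcp_rot: [0.985, -0.174, 0.001, -0.002]
contact_force: [-0.1, 0.4, -0.2]
finger_gap: 44.6
```

Request:
arm_command(angular=[[0, 0, 0], [0, 0, 0], [0, 0, 0], [0, 0, 0], [0, 0, 0], [0, 0, 0], [0, 0, 0], [0, 0, 0]], travel=[[0, 0, 0.03], [0, 0, 0.07], [0, 0.02, 0.1], [0, 0.055, 0.12], [0, 0.095, 0.14], [0, 0.135, 0.16], [0, 0.175, 0.18], [0, 0.215, 0.2]], fingers=[140, 170, 200, 230, 255, 255, 255, 255])

```text
time_s: 16.45
position: [503.6, -21.7, 532.7]
tcp_rot: [0.985, -0.174, 0.002, -0.002]
contact_force: [0.7, 0.1, -0.5]
finger_gap: 0.5
```

```bash
python3 - <<'E'
from h import *
a=manip.get_image("top")
cv2.imwrite("pics/t7f.png",a[:,:,::-1])
cv2.imwrite("pics/t7.png",cv2.resize(a[170:290,365:515],(750,600),interpolation=cv2.INTER_CUBIC)[:,:,::-1])
E
```

View pics/t7.png

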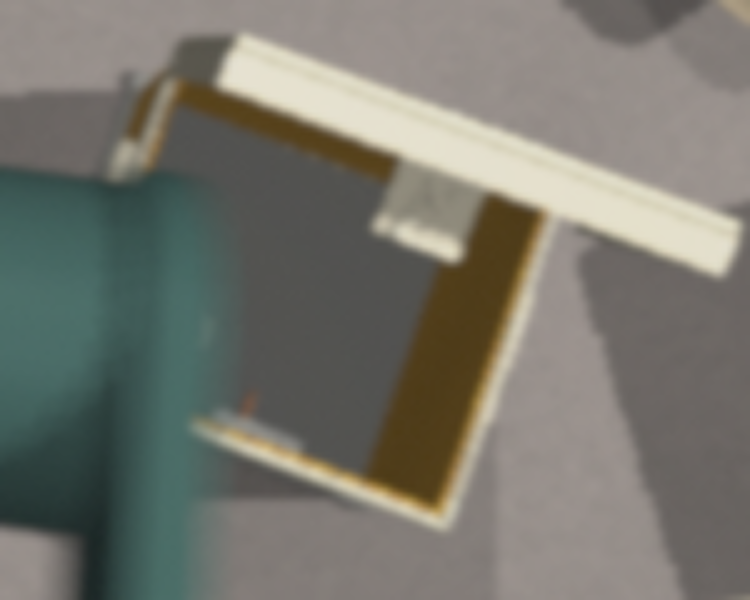

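The arm hides the left half of the box; only something faint at crop (208,330) could be the vial. I move further aside.

Request:
arm_command(angular=[[0, 0, 0], [0, 0, 0], [0, 0, 0], [0, 0, 0], [0, 0, 0], [0, 0, 0], [0, 0, 0], [0, 0, 0]], travel=[[0, 0.02, 0], [0, 0.05, 0.005], [0, 0.085, 0.01], [0, 0.115, 0.015], [0, 0.135, 0.02], [0, 0.14, 0.02], [0, 0.14, 0.02], [0, 0.14, 0.02]], fingers=[255, 255, 255, 255, 255, 255, 255, 255])

```text
time_s: 17.17
position: [504.1, 122.1, 556.1]
tcp_rot: [0.985, -0.173, 0.004, -0.002]
contact_force: [0.3, 0.5, 0.1]
finger_gap: 0.2
```

```bash
python3 - <<'E'
from h import *
a=manip.get_image("top")
cv2.imwrite("pics/t8.png",cv2.resize(a[170:290,365:515],(750,600),interpolation=cv2.INTER_CUBIC)[:,:,::-1])
np.set_printoptions(precision=1,suppress=True)
# open lid: outer top edge
T=lambda x,y:((x+.5)/5-.5+365,(y+.5)/5-.5+170)
ex=np.array([.94,-.342]);C=np.array([538.5,-240.5])
for p in[(240,38),(742,225),(722,275),(220,85)]:
    w=plane("top",T(*p),329);print(w,(w[:2]-C)@ex,(w[:2]-C)@[.342,.94])
print(manip.read_state()["position"])
for th in[1.4,1.2,1.0,.8,.6,.4,.3,.2,.15,.1,.05,0,-.05]:
    r=160;x=80-r*np.cos(th)+7*np.sin(th)+16;z=155+r*np.sin(th)+7*np.cos(th)
    print(th,"tcp",C+ex*x,z+191,"boxx",x)
E
```

```text
[ 624.8 -163.1  329. ] 54.64243847897851 102.21775070295234
[ 556.9 -355.9  329. ] 56.8085432906849 -102.18824553600804
[ 537.5 -347.8  329. ] 35.73059036363172 -101.17188989949871
[ 606.  -155.4  329. ] 34.3492519554772 103.07053327042169
[504.1 121.7 556.1]
1.4 tcp [ 609.7 -266.4] 504.86172679845527 boxx 75.70340524588065
1.2 tcp [ 580.4 -255.7] 497.6627580360929 boxx 44.5470328855028
1.0 tcp [ 553.  -245.8] 484.4174737103404 boxx 15.441927954752913
0.8 tcp [ 528.7 -236.9] 465.6539215093538 boxx -10.451580859249798
0.6 tcp [ 508.3 -229.5] 442.12014504757343 boxx -32.10120107178328
0.4 tcp [ 492.8 -223.9] 414.75436172740433 boxx -48.64383064430106
0.3 tcp [ 487.  -221.8] 399.97058848969357 boxx -54.78519681346758
0.2 tcp [ 482.6 -220.2] 384.64755897209847 boxx -59.41996713903322
0.15 tcp [ 481.  -219.6] 376.8314987413282 boxx -61.15730554245155
0.1 tcp [ 479.7 -219.1] 368.93837582043864 boxx -62.50183252795634
0.05 tcp [ 478.9 -218.8] 360.9879189060733 boxx -63.45018747829985
0 tcp [ 478.3 -218.6] 353.0 boxx -64.0
-0.05 tcp [ 478.2 -218.6] 344.99458473945623 boxx -64.14989584808936
```

View pics/t8.png

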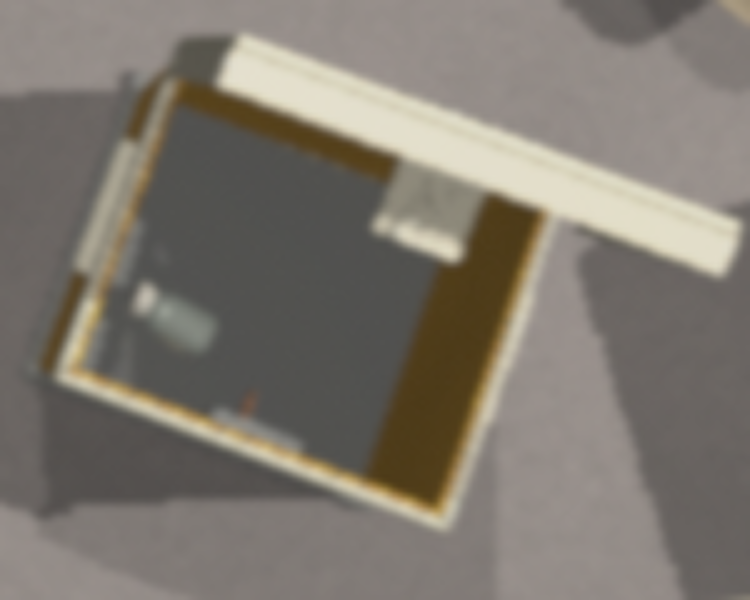

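The used vial lies on the floor of the box (crop 175,320); the open lid's edge measures at box x 55-57, as modelled. Now over the lid to its back.

Request:
arm_command(angular=[[0, 0, 0], [0, 0, 0], [0, 0, 0], [0, 0, 0], [0, 0, 0], [0, 0, 0], [0, 0, 0], [0, 0, 0]], travel=[[0.01, -0.03, 0], [0.022, -0.066, 0], [0.034, -0.102, 0], [0.046, -0.138, 0], [0.058, -0.174, 0], [0.07, -0.21, 0], [0.082, -0.246, 0], [0.094, -0.282, 0]], fingers=[255, 255, 255, 255, 255, 255, 255, 255])

```text
time_s: 17.88
position: [597.7, -163.8, 555.7]
tcp_rot: [0.985, -0.175, 0.003, -0.002]
contact_force: [0.1, 1.2, 1.5]
finger_gap: 0.6
```

Request:
arm_command(angular=[[0, 0, 0], [0, 0, 0], [0, 0, 0], [0, 0, 0], [0, 0, 0], [0, 0, 0], [0, 0, 0], [0, 0, 0]], travel=[[0.012, -0.03, 0], [0.024, -0.06, 0], [0.034, -0.085, 0], [0.038, -0.103, 0], [0.038, -0.11, 0], [0.038, -0.11, 0], [0.038, -0.11, 0], [0.038, -0.11, 0]], fingers=[255, 255, 255, 255, 255, 255, 255, 255])

```text
time_s: 18.55
position: [635.3, -272.8, 555.9]
tcp_rot: [0.985, -0.174, 0.003, -0.002]
contact_force: [0.3, 0.8, 1.0]
finger_gap: 0.4
```

```bash
python3 - <<'E'
from h import *
a=manip.get_image("side")
a=cv2.resize(a[0:200,260:460],(600,600),interpolation=cv2.INTER_CUBIC)
cv2.imwrite("pics/s9.png",a[:,:,::-1])
s=manip.read_state();print(s["position"],s["finger_gap"],s["contact_force"])
E
```

```text
[ 635.39644698 -272.66515772  555.99557989] -0.031811002780782735 [ 0.04665403  0.36579047 -0.63902166]
```

View pics/s9.png

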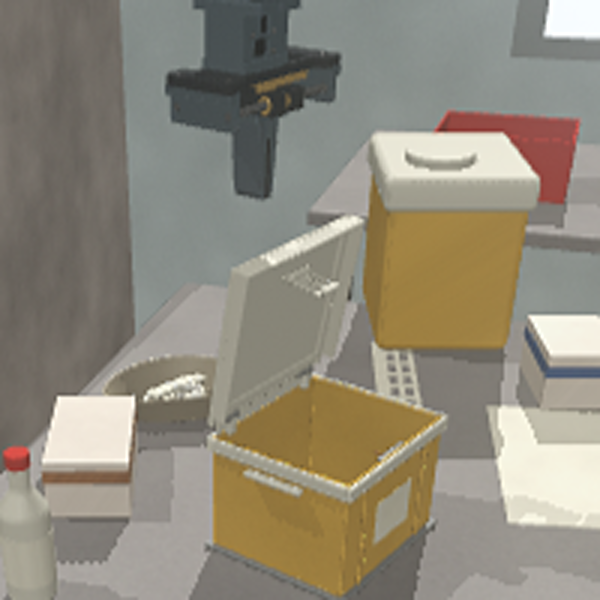

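The closed fingers stand behind and above the lid (crop 255,190). Lower them behind its edge.

Request:
arm_command(angular=[[0, 0, 0], [0, 0, 0], [0, 0, 0], [0, 0, 0], [0, 0, 0], [0, 0, 0], [0, 0, 0], [0, 0, 0]], travel=[[0, 0, -0.01], [0, 0, -0.025], [0, 0, -0.04], [0, 0, -0.05], [-0.003, 0.001, -0.051], [-0.008, 0.002, -0.051], [-0.013, 0.004, -0.051], [-0.018, 0.006, -0.051]], fingers=[255, 255, 255, 255, 255, 255, 255, 255])

```text
time_s: 19.27
position: [616.9, -266.6, 505.7]
tcp_rot: [0.985, -0.174, 0.004, -0.002]
contact_force: [-0.2, 0.3, 0.8]
finger_gap: 0.5
```

Request:
arm_command(angular=[[0, 0, 0], [0, 0, 0], [0, 0, 0], [0, 0, 0], [0, 0, 0], [0, 0, 0], [0, 0, 0], [0, 0, 0]], travel=[[-0.004, 0.001, 0], [-0.009, 0.003, -0.001], [-0.014, 0.004, -0.002], [-0.019, 0.006, -0.003], [-0.024, 0.007, -0.004], [-0.029, 0.008, -0.006], [-0.034, 0.01, -0.007], [-0.037, 0.011, -0.008]], fingers=[255, 255, 255, 255, 255, 255, 255, 255])

```text
time_s: 19.93
position: [579.3, -255.4, 497.3]
tcp_rot: [0.985, -0.174, 0.004, -0.002]
contact_force: [1.2, 0.0, -0.9]
finger_gap: 0.1
```

```bash
python3 - <<'E'
from h import *
a=manip.get_image("side")
a=cv2.resize(a[0:200,260:460],(600,600),interpolation=cv2.INTER_CUBIC)
cv2.imwrite("pics/s10.png",a[:,:,::-1])
s=manip.read_state();print(s["position"],s["finger_gap"],s["contact_force"])
E
```

```text
[ 579.05903145 -255.31840653  497.12994746] 0.3170660252472632 [ 1.97056495 -0.17550094 -0.29425685]
```

View pics/s10.png

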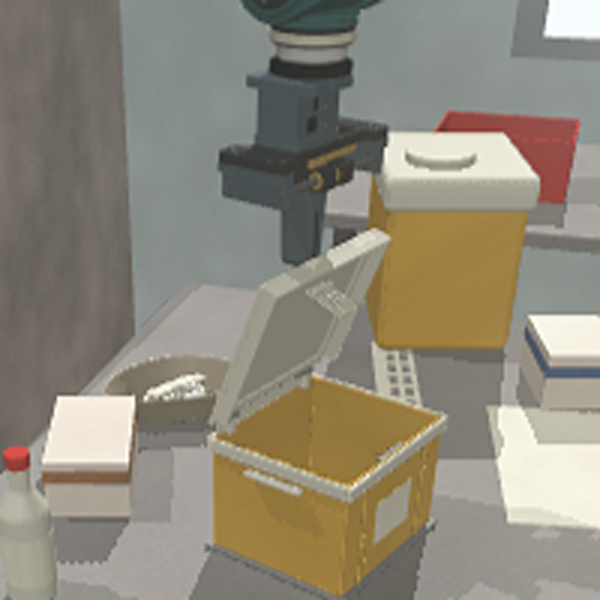

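The lid follows the fingertips down (edge now at crop 320,260). Continue along the arc.

Request:
arm_command(angular=[[0, 0, 0], [0, 0, 0], [0, 0, 0], [0, 0, 0], [0, 0, 0], [0, 0, 0], [0, 0, 0], [0, 0, 0]], travel=[[-0.005, 0.002, -0.002], [-0.01, 0.004, -0.004], [-0.015, 0.005, -0.006], [-0.02, 0.007, -0.009], [-0.025, 0.009, -0.012], [-0.03, 0.011, -0.015], [-0.034, 0.013, -0.018], [-0.039, 0.014, -0.022]], fingers=[255, 255, 255, 255, 255, 255, 255, 255])

```text
time_s: 20.65
position: [539.7, -241.1, 475.1]
tcp_rot: [0.985, -0.174, 0.004, -0.002]
contact_force: [1.7, 1.1, 3.3]
finger_gap: 0.3
```

Request:
arm_command(angular=[[0, 0, 0], [0, 0, 0], [0, 0, 0], [0, 0, 0], [0, 0, 0], [0, 0, 0], [0, 0, 0], [0, 0, 0]], travel=[[-0.004, 0.001, -0.003], [-0.008, 0.003, -0.006], [-0.012, 0.004, -0.01], [-0.016, 0.006, -0.014], [-0.02, 0.007, -0.018], [-0.024, 0.009, -0.022], [-0.028, 0.01, -0.027], [-0.032, 0.011, -0.032]], fingers=[255, 255, 255, 255, 255, 255, 255, 255])

```text
time_s: 21.32
position: [507.3, -229.9, 442.6]
tcp_rot: [0.985, -0.174, 0.004, -0.002]
contact_force: [3.7, 1.5, 1.5]
finger_gap: 0.3
```

Request:
arm_command(angular=[[0, 0, 0], [0, 0, 0], [0, 0, 0], [0, 0, 0], [0, 0, 0], [0, 0, 0], [0, 0, 0], [0, 0, 0]], travel=[[-0.003, 0.001, -0.005], [-0.006, 0.002, -0.01], [-0.009, 0.003, -0.015], [-0.011, 0.004, -0.02], [-0.013, 0.005, -0.025], [-0.015, 0.006, -0.03], [-0.018, 0.007, -0.036], [-0.02, 0.008, -0.042]], fingers=[255, 255, 255, 255, 255, 255, 255, 255])

```text
time_s: 21.98
position: [487.1, -221.9, 400.1]
tcp_rot: [0.985, -0.174, 0.004, -0.002]
contact_force: [-0.4, -2.8, 3.6]
finger_gap: 0.2
```

```bash
python3 - <<'E'
from h import *
a=manip.get_image("side")
a=cv2.resize(a[0:200,260:460],(600,600),interpolation=cv2.INTER_CUBIC)
cv2.imwrite("pics/s11.png",a[:,:,::-1])
s=manip.read_state();print(s["position"],s["finger_gap"],s["contact_force"])
E
```

```text
[ 486.60812076 -221.66972046  398.95358497] 0.34450397256187104 [ 1.3496917  -1.50620218  0.27348422]
```

View pics/s11.png

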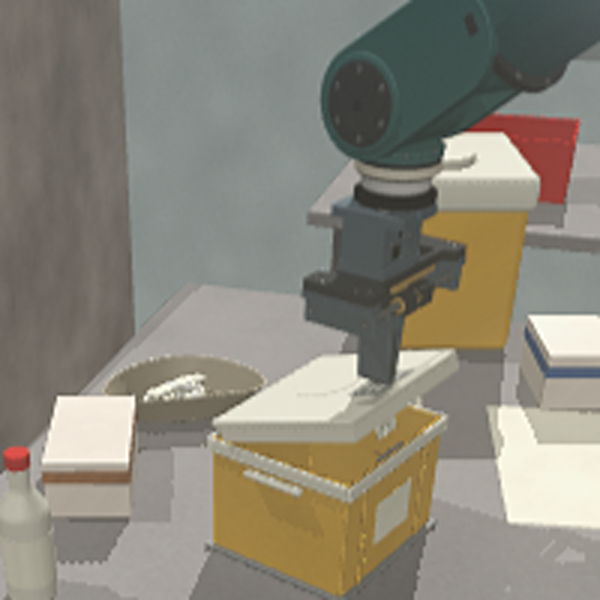

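The lid is down to about 0.3 rad with the fingers on the pad (crop 375,385).

Request:
arm_command(angular=[[0, 0, 0], [0, 0, 0], [0, 0, 0], [0, 0, 0], [0, 0, 0], [0, 0, 0], [0, 0, 0], [0, 0, 0]], travel=[[-0.002, 0.001, -0.005], [-0.004, 0.002, -0.01], [-0.006, 0.003, -0.015], [-0.008, 0.003, -0.02], [-0.009, 0.004, -0.025], [-0.01, 0.004, -0.029], [-0.0105, 0.0045, -0.032], [-0.0105, 0.0045, -0.034]], fingers=[255, 255, 255, 255, 255, 255, 255, 255])

```text
time_s: 22.7
position: [476.0, -217.1, 364.5]
tcp_rot: [0.985, -0.174, 0.003, -0.002]
contact_force: [1.1, -0.8, 4.0]
finger_gap: 0.4
```

Request:
arm_command(angular=[[0, 0, 0], [0, 0, 0], [0, 0, 0], [0, 0, 0], [0, 0, 0], [0, 0, 0], [0, 0, 0], [0, 0, 0]], travel=[[0, 0, -0.0015], [0, 0, -0.003], [0, 0, -0.0045], [0, 0, -0.006], [0, 0, -0.0075], [0, 0, -0.009], [0, 0, -0.01], [0, 0, -0.01]], fingers=[255, 255, 255, 255, 255, 255, 255, 255])

```text
time_s: 23.37
position: [475.8, -217.0, 354.1]
tcp_rot: [0.985, -0.174, 0.002, -0.003]
contact_force: [-2.9, -0.1, 2.6]
finger_gap: 0.4
```

Request:
arm_command(angular=[[0, 0, 0], [0, 0, 0], [0, 0, 0], [0, 0, 0], [0, 0, 0], [0, 0, 0], [0, 0, 0], [0, 0, 0]], travel=[[0, 0, -0.001], [0, 0, -0.002], [0, 0, -0.003], [0, 0, -0.004], [0, 0, -0.005], [0, 0, -0.006], [0, 0, -0.007], [0, 0, -0.007]], fingers=[255, 255, 255, 255, 255, 255, 255, 255])

```text
time_s: 24.03
position: [475.8, -217.0, 346.9]
tcp_rot: [0.985, -0.174, 0.002, -0.003]
contact_force: [-3.3, 0.5, 3.0]
finger_gap: 0.3
```

Request:
arm_command(angular=[[0, 0, 0], [0, 0, 0], [0, 0, 0], [0, 0, 0], [0, 0, 0], [0, 0, 0], [0, 0, 0], [0, 0, 0]], travel=[[0, 0, -0.001], [0, 0, -0.0015], [0, 0, -0.0015], [0, 0, -0.0015], [0, 0, -0.0015], [0, 0, -0.0015], [0, 0, -0.0015], [0, 0, -0.0015]], fingers=[255, 255, 255, 255, 255, 255, 255, 255])

```text
time_s: 24.7
position: [475.8, -217.0, 345.5]
tcp_rot: [0.985, -0.174, 0.003, -0.003]
contact_force: [-2.3, 0.5, 4.1]
finger_gap: 0.6
```

Request:
arm_command(angular=[[0, 0, 0], [0, 0, 0], [0, 0, 0], [0, 0, 0], [0, 0, 0], [0, 0, 0], [0, 0, 0], [0, 0, 0]], travel=[[0, 0, -0.001], [0, 0, -0.001], [0, 0, -0.001], [0, 0, -0.001], [0, 0, -0.001], [0, 0, -0.001], [0, 0, -0.001], [0, 0, -0.001]], fingers=[255, 255, 255, 255, 255, 255, 255, 255])

```text
time_s: 25.37
position: [475.8, -217.0, 344.7]
tcp_rot: [0.985, -0.174, 0.003, -0.003]
contact_force: [-4.6, 1.9, 9.1]
finger_gap: 0.2
```

Request:
arm_command(angular=[[0, 0, 0], [0, 0, 0], [0, 0, 0], [0, 0, 0], [0, 0, 0], [0, 0, 0], [0, 0, 0], [0, 0, 0]], travel=[[0, 0, -0.0005], [0, 0, -0.0005], [0, 0, -0.0005], [0, 0, -0.0005], [0, 0, -0.0005], [0, 0, -0.0005], [0, 0, -0.0005], [0, 0, -0.0005]], fingers=[255, 255, 255, 255, 255, 255, 255, 255])

```text
time_s: 26.03
position: [475.9, -217.0, 344.5]
tcp_rot: [0.985, -0.174, 0.003, -0.003]
contact_force: [-5.0, 1.3, 11.1]
finger_gap: 0.5
```

Stop felt at 11.1 N. Let up slowly.

Request:
arm_command(angular=[[0, 0, 0], [0, 0, 0], [0, 0, 0], [0, 0, 0], [0, 0, 0], [0, 0, 0], [0, 0, 0], [0, 0, 0]], travel=[[0, 0, 0.002], [0, 0, 0.004], [0, 0, 0.007], [0, 0, 0.01], [0, 0, 0.013], [0, 0, 0.017], [0, 0, 0.021], [0, 0, 0.025]], fingers=[255, 255, 255, 255, 255, 255, 255, 255])

```text
time_s: 26.7
position: [475.9, -217.0, 369.9]
tcp_rot: [0.985, -0.174, 0.003, -0.003]
contact_force: [0.8, -0.1, -0.3]
finger_gap: 0.4
```

```bash
python3 - <<'E'
from h import *
a=manip.get_image("side")
a=cv2.resize(a[0:200,260:460],(600,600),interpolation=cv2.INTER_CUBIC)
cv2.imwrite("pics/s12.png",a[:,:,::-1])
s=manip.read_state();print(s["position"],s["finger_gap"],s["contact_force"])
E
```

```text
[ 476.09234355 -217.14001991  370.63440871] 0.5419007582831523 [ 1.449448   -1.04152173  1.01751572]
```

View pics/s12.png

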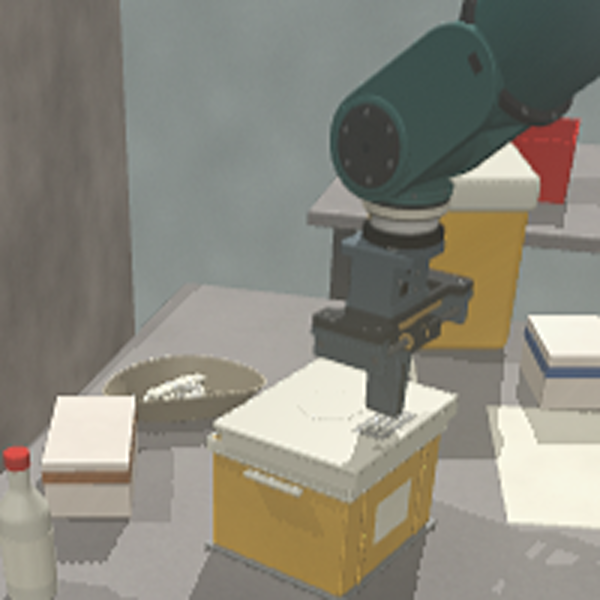

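The lid seems to stay down with the fingers clear of it. Withdraw fully and check.

Request:
arm_command(angular=[[0, 0, 0], [0, 0, 0], [0, 0, 0], [0, 0, 0], [0, 0, 0], [0, 0, 0], [0, 0, 0], [0, 0, 0]], travel=[[0, 0, 0.02], [0, 0, 0.05], [0, 0, 0.08], [0, -0.01, 0.11], [0, -0.02, 0.13], [-0.01, -0.03, 0.14], [-0.01, -0.04, 0.14], [-0.01, -0.04, 0.14]], fingers=[255, 255, 255, 255, 255, 255, 255, 255])

```text
time_s: 27.42
position: [465.9, -258.3, 510.7]
tcp_rot: [0.985, -0.175, 0.004, -0.002]
contact_force: [0.7, 0.1, -0.6]
finger_gap: 0.3
```

Request:
arm_command(angular=[[0, 0, 0], [0, 0, 0], [0, 0, 0], [0, 0, 0], [0, 0, 0], [0, 0, 0], [0, 0, 0], [0, 0, 0]], travel=[[0, 0, 0], [0, 0, 0], [0, 0, 0], [0, 0, 0], [0, 0, 0], [0, 0, 0], [0, 0, 0], [0, 0, 0]], fingers=[255, 255, 255, 255, 255, 255, 255, 255])

```text
time_s: 28.08
position: [466.0, -258.2, 510.7]
tcp_rot: [0.985, -0.175, 0.003, -0.002]
contact_force: [0.5, 0.7, -0.4]
finger_gap: 0.3
```

```bash
python3 - <<'E'
from h import *
a=manip.get_image("side");cv2.imwrite("pics/s13.png",a[:,:,::-1])
b=cv2.imread("pics/side0.png")
c=np.hstack([b[100:310,240:430],a[100:310,240:430,::-1]])
cv2.imwrite("pics/c13.png",cv2.resize(c,None,fx=2,fy=2,interpolation=cv2.INTER_CUBIC))
s=manip.read_state();print(s["time_s"],s["position"],s["contact_force"])
E
```

```text
28.1333 [ 465.93623974 -258.21489565  510.67542749] [ 0.08924045 -0.14510168 -0.58392957]
```

View pics/c13.png

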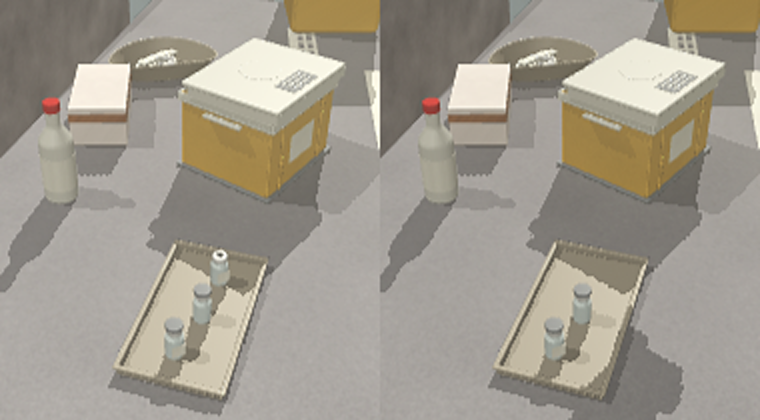

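The before and after views match: the lid is shut at its caught height (front corner around 655,130 on the right, as on the left), both capped vials and the spray bottle are unmoved, and the used vial's place is empty. I hand the job in.

```bash
python3 -c "
from workcell import manip
print(manip.job_done())"
```

```text
the job is handed in; nothing more can be done
None
```

The used vial is in the sharps box and the lid is caught shut; I handed the job in at about 28 s of the 64 s allowed, with no verdict reported.

- **Opening:** I pressed the lid's pad with closed fingers until I felt the stop, at 10.3 N. The catch let go and the lid sprang open.
- **Vial:** I gripped the used vial in the tray and dropped it through the mouth. The top camera showed it lying on the box floor with the lid still open.
- **Closing:** I pushed the lid down from behind along its arc and pressed to the stop at 11.1 N. The lid stayed down when I let up.
- **Last check:** About 1.4 s after I withdrew, the side camera showed the lid at its original caught height. Both capped vials and the spray bottle looked unmoved compared with the first picture. The arm was clear of everything, with force readings under 1 N.

**Disagreements:**
- The stop came about 8 mm lower than the nominal lid height suggested, at the same height on both presses. I went by the felt force instead.
- An upward force of 7 to 8 N showed while gripping the vial, probably a finger touching the tray floor. It was gone after lifting.
- Once the lid was shut, the vial inside could no longer be seen, so its final position rests on the picture taken after the drop.

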